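Feed a soil-sample tin through the dryer's flap and start it

TASK

Push the orange-lidded sample tin along its lane and on through the blue swing flap, until it tips over the sill and slides down the chute inside the dryer, then take your fingers out so that the flap hangs shut again. Only after that, press the green start button fully down and let go. Push only: never lift the tin, and leave the white-lidded tin and everything else where they stand.

Things in the scene. Friction and masses are not known exactly. Their poses are not given: they have to be found in the camera images.
- dryer: Fixed white sample dryer with two parallel feed lanes, open towards the robot. Origin on the bench midway between the lanes, below the shut flaps; +x along the lanes into the dryer, +y left, z up. Lanes: flat, 65 mm above the bench, 84 mm wide, centres at y = +50 and -50 mm, between 16 mm thick walls 24 mm high, from x = -160 mm (open end, drop to the bench) to the flaps at x = 0
- sill (a point): Sill, middle of the dryer, 30 mm past the flaps, 65 mm above the bench: both lanes end here and a 45 degree chute goes down to a pit floor 12 mm above the bench, closed 170 mm further on. A tin whose middle has passed the sill tips and slides down by itself: its near face must be pushed about 2 to 12 mm past the flap plane. Axes as the dryer
- rod (a point): Middle of the flaps' hinge rod (8 mm thick, along y), 147 mm above the bench, right above the flap plane. Beyond it the lanes are covered by walls and a clear flat roof, top 155 mm above the bench; a grey housing 150 mm high ends 265 mm past the flaps. Fingers reach in under the rod by leaning: tips forward, some 30 to 45 degrees from upright
- tin_orange: The tin to feed: closed square aluminium tin with an orange lid, 64 x 64 mm and 36 mm high, about 0.2 kg, loose, lying in the left or the right lane before the flap, square to the lane within about 0.12 rad. Origin at the centre of its underside, x along the lane at yaw 0 to it, z up
- tin_white: The same kind of tin with a white lid, in the other lane; must stay where it is. Origin at the centre of its underside
- flap_left (a joint): Angle of the flap of the left (+y) lane, rad: 0 hanging shut, grows as its lower edge swings inwards (+x of the dryer), stop at 1.4. Blue panel with a yellow lower edge, 80 mm wide, 4 mm thick, 60 g, hung from the rod at x = 0, 147 mm above the bench; lower edge 74 mm below the rod (8 mm above the lane). It cannot swing outwards, has no spring and falls shut by its weight in under a second
- flap_right (a joint): The same for the flap of the right (-y) lane
- start (a joint): Travel of the green start button, m: 0 up, 0.006 fully down; a spring pushes it back; fully down takes 5 N
- start_top (a point): Centre of the top of the green start button (36 mm across, pressed straight down, 72 mm above the bench) on a fixed grey box, 90 x 80 mm and 50 mm high, that stands to the left or the right of the lanes
- jar: Bystander: amber jar with white cap, 60 mm across, 90 mm high, loose, on the other side of the lanes from the start box. Origin at its underside
- bottle: Bystander: white bottle, blue cap, 66 mm across, 180 mm high, loose. Origin at its underside
- beaker: Bystander: glass beaker, 72 mm across, 90 mm high, loose. Origin at its underside
- mortar: Bystander: white ceramic bowl, 100 mm across, 50 mm high, loose. Origin at its underside
- brush: Bystander: hand brush lying on the bench, loose. Origin at its underside
- sieve: Bystander: steel sieve ring, 120 mm across, 40 mm high, loose. Origin at its underside
There are look-alikes about, which are no part of the job. Leave any purple or yellow look-alike of the part that bears start alone.

How it is judged:
By the outcome, as a careful person would: the job done as asked, in the order asked, and still so for the second after the job is handed in, with the robot touching nothing.
It also fails if it takes over 56 s, if anything falls off the work surface, if the arm or the gripper's body presses on something with over 40 N, if the wrist force passes 120 N, or if a joint passes its speed limit or range.

ROBOT

A 6-joint arm with a two-finger parallel gripper is mounted at the origin on the work surface. World frame = base frame: x ahead of the robot, y to its left, z up, the work surface at z = 0. Lengths are in mm, angles in degrees, forces in N, time in s.
With the tool pointing down it reaches from about 275 to 750 mm from the base axis. Payload 10.2 kg.
Tool frame: the origin (TCP) lies between the finger pads; the fingertips stand 14 mm ahead of it and the grasp point (between the pads) lies 5 mm behind it; y points along the fingers, x is the direction in which the jaws open and shut, and the axes are right-handed (so a half turn about y gives the same grasp; the last joint's range is limited). The gripper opens to 85 mm and grips with 20 to 120 N. Pads are 22 mm wide; open, the fingers measure 114 mm over their backs; the gripper's body (76 mm by 85 mm) begins 54 mm behind the grasp point. The pads swing forward as they close: fully open they stand 13 mm farther back than shut.
Start: joints at [63.346, 17.928, 85.812, -0, 76.261, -12.8], TCP at [125.724, 509.73, 245.294] pointing down, gripper open.
Joint ranges: [-168.41, 168.41], [-55.51, 124.54], [10.69, 146.95], [-70.63, 250.63], [1, 178], [-165.06, 165.06]. Speed limits (degrees/s): [136.94, 136.94, 172.46, 180, 180, 180].

INTERFACE

Orientations are given as [roll, pitch, yaw] about the fixed x, y, z axes, in that order (R = Rz(yaw) Ry(pitch) Rx(roll)).
In Python, from rig import manip, optics gives the robot as it stands.
- The arm moves only by the tool arm_command, never from a script. Its argument "rows" is a list of rows, each a list of 6 numbers: the shift along the tool's x, y, z in m, then the turn, a rotation vector about the tool's x, y, z in rad. In form: [[tx, ty, tz, rx, ry, rz], ...]. A call has 1 to 12 rows; each row shifts and turns the commanded pose from where the row before left it, along the tool's axes as they then stand; what a row does not reach is not made up. A row lasts 1/10 s, in which the tool goes at most 50 mm and 8.59 degrees, less where a joint would pass 70% of its speed; a pose out of reach is approached as far as the arm can. A call is refused whole if a number of a shift passes 0.05 or a number of a turn 0.15, either way. A call with a gripper value outside its range is refused whole. "claw" is the finger opening in m, from 0 to 0.0854, set as the call begins (left out, the last holds). The fingers move at their own pace and stop on an object; "newtons" is the grip in N (left out, the last holds). Time passes only in rows, so rows that do not move let the fingers close. It gives the time, the measured TCP pose, the force and the opening at its end, in the units of the state.
- manip.state(): the state, without advancing time (a new reading comes with each control period).
- optics.get_image(name): name is "side" or "top" or "wrist"; returns the picture (420x560x3 uint8, blue, green, red); there is no depth.
- optics.camera_info(name): a dict with "fx", "fy", "cx", "cy" (pixels), "xyz" and "rotation" of the camera in the world. Camera axes: x right, y down, z forward; pixel columns grow to the right and rows downward; lengths in mm; the calibration is good to about 2 mm. The wrist camera is an equidistant fisheye: a pixel r from the principal point sees the ray r / f radians off the axis. A picture is of the moment at which its call begins: read the wrist's pose just before it. camera_info takes no time and is no camera call; for the wrist camera it gives the pose at the moment of the call.
- manip.hand_in(): hands the job in, once; it reports no verdict.
The state is a dict: "time": time; "joints": joint angles; "joint_velocities": joint speeds; "joint_efforts": joint torques, N m; "position": TCP position; "orientation": TCP orientation; "wrist_force": force on the tool from outside, world axes, zero at the start; "moment": the same for the moment, N m; "width": opening from 0.0 (shut) to 1.0 (fully open).
Only numpy, scipy, OpenCV 4.12 (cv2) and the standard library are available. Lean on these libraries where they do the work, as an engineer would, in place of code of your own. Each camera call takes 0.05 s, during which the arm holds its last target.

## Working session

There is one attempt and no reset: what is moved stays moved. The work goes in short steps, Python scripts to look and compute and a tool call to move; the robot and the scene stay as the last step left them, time stands still between calls to the robot, and variables do not carry over. Pictures are saved under pics/ and viewed, and the job is handed in when it is done.

Besides the shell and the picture viewer there is one more tool, called after "Call:" in YAML: its name, and indented under it one key for each argument. arm_command: Moves the arm, as the interface text tells. Its arguments: {"type":"object","properties":{"rows":{"type":"array","items":{"type":"array","items":{"type":"number"}}},"claw":{"type":"number"},"newtons":{"type":"number"}},"required":["rows"]}

```bash
ls; mkdir -p pics; python3 - <<'E'
from rig import manip, optics
import cv2
s=manip.state(); print(s)
for n in ("side","top","wrist"):
    i=optics.camera_info(n); print(n,i)
    cv2.imwrite(f"pics/{n}0.png",optics.get_image(n))
E
```

```text
pics
{'time': 0.0, 'joints': array([ 6.33447773e+01,  1.79596263e+01,  8.58539730e+01, -6.01504206e-04,
        7.62614810e+01, -1.28005663e+01]), 'joint_velocities': array([ 0.03107229, -0.04745681,  0.08349047, -0.02876348,  0.11699132,
       -0.0509174 ]), 'joint_efforts': array([ 1.28234944e-03, -4.12262642e+01, -2.59737933e+01, -1.50340552e-04,
        4.12862515e-03, -1.93464636e-06]), 'position': array([125.62543099, 509.49898947, 244.73367999]), 'orientation': array([-8.99839349e+01,  7.33438020e-02,  7.61454972e+01]), 'wrist_force': array([-0.05020752, -0.87258118,  0.07355694]), 'moment': array([ 0.03290078,  0.01326944, -0.01976571]), 'width': 1.002375829041414}
side {'fx': 465.08798738380193, 'fy': 465.08798738380193, 'cx': 278.06218380523995, 'cy': 215.91327412954118, 'xyz': array([ -55.13213757, -812.02556969, 1193.3033121 ]), 'rotation': array([-1.37465334e+02, -5.83186799e-02, -3.58246432e+01])}
top {'fx': 400.930771996248, 'fy': 400.930771996248, 'cx': 281.7349120342026, 'cy': 215.3735955220966, 'xyz': array([ 333.45172112,  -17.44377225, 1520.76911408]), 'rotation': array([-172.00709978,    0.59307247,  -90.81854945])}
wrist {'fx': 325.19226210127806, 'fy': 325.19226210127806, 'cx': 278.10114040510564, 'cy': 216.1460085719934, 'xyz': array([ 48.87130506, 527.41338093, 373.41272488]), 'rotation': array([1.62179247e+02, 2.51465731e-02, 7.61929109e+01])}
```

View pics/side0.png

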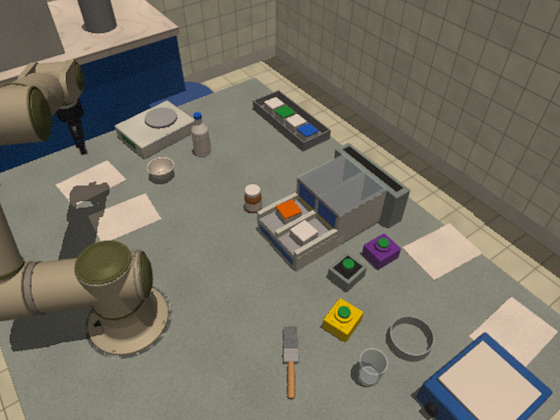

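View pics/top0.png

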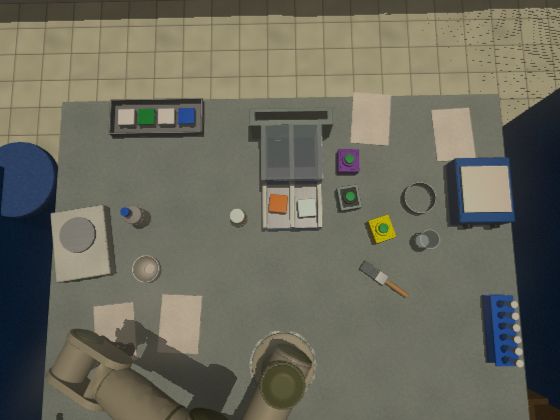

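View pics/wrist0.png

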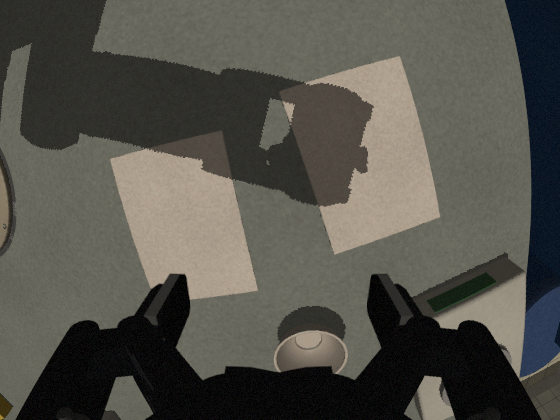

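The orange tin is in the left lane (top view ≈(278,204)) and the white one in the right (306,208). The grey start box is on the right at ≈(349,198), with yellow and purple look-alikes near it.

```bash
cat > h.py <<'E'
import numpy as np, cv2
from scipy.spatial.transform import Rotation as Ro
from rig import manip, optics
def rot(r): return Ro.from_euler('xyz',r,degrees=True).as_matrix()
def ray(i,u,v,fish=False):
    x=(u-i['cx'])/i['fx'];y=(v-i['cy'])/i['fy']
    if fish:
        r=np.hypot(x,y); d=np.array([x/r*np.sin(r),y/r*np.sin(r),np.cos(r)]) if r>1e-9 else np.array([0,0,1.])
    else: d=np.array([x,y,1.])
    return rot(i['rotation'])@d
def onz(n,u,v,z,i=None):
    i=i or optics.camera_info(n); d=ray(i,u,v,n=='wrist'); p=np.array(i['xyz']); return p+d*(z-p[2])/d[2]
def proj(n,P,i=None):
    i=i or optics.camera_info(n); c=rot(i['rotation']).T@(np.array(P)-i['xyz'])
    if n=='wrist':
        r=np.hypot(c[0],c[1]);t=np.arctan2(r,c[2]); return i['cx']+i['fx']*t*c[0]/r, i['cy']+i['fy']*t*c[1]/r
    return i['cx']+i['fx']*c[0]/c[2], i['cy']+i['fy']*c[1]/c[2]
E
python3 - <<'E'
import cv2
a=cv2.imread('pics/top0.png')[95:245,220:380]; cv2.imwrite('pics/top0z.png',cv2.resize(a,None,fx=4.5,fy=4,interpolation=cv2.INTER_CUBIC) if 0 else cv2.resize(a,(640,600),interpolation=cv2.INTER_CUBIC))
a=cv2.imread('pics/side0.png')[140:300,230:430]; cv2.imwrite('pics/side0z.png',cv2.resize(a,(750,600),interpolation=cv2.INTER_CUBIC))
E
```

```text
(no output)
```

View pics/top0z.png

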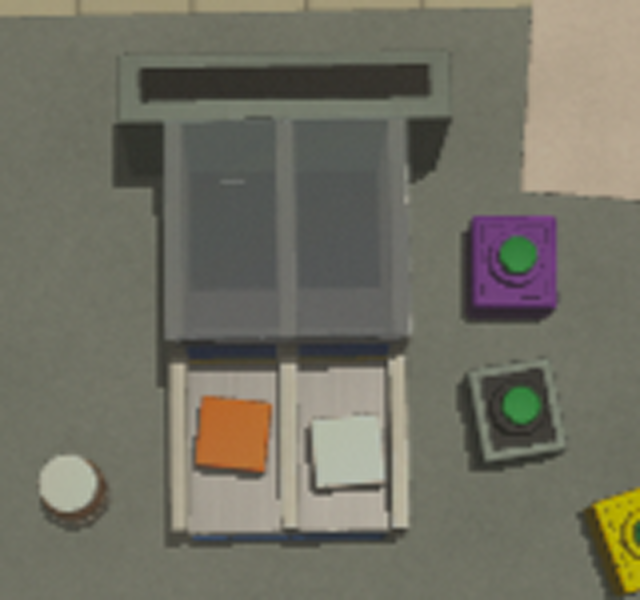

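View pics/side0z.png

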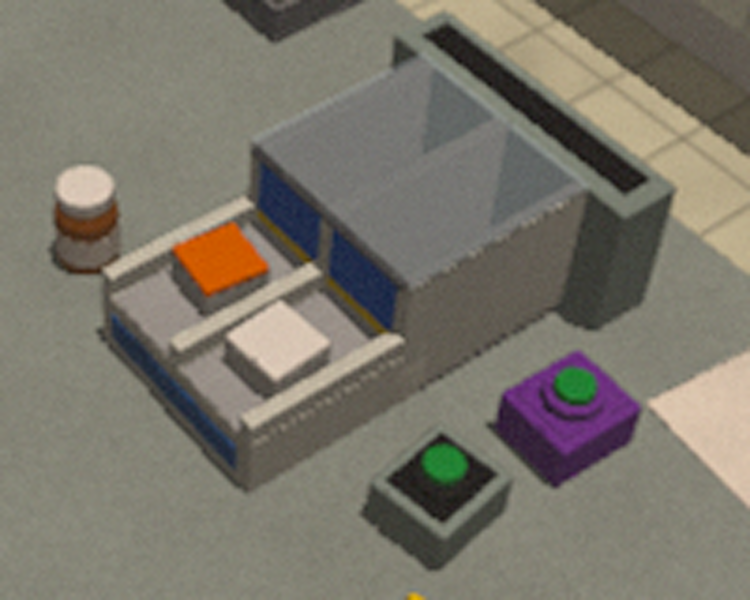

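```bash
cat > m.py <<'E'
from h import *
def zt(u,v): return 220+(u+.5)/4-.5, 95+(v+.5)/4-.5
def zs(u,v): return 230+(u+.5)/3.75-.5, 140+(v+.5)/3.75-.5
P={'wallFL':(171,530,89),'wallFR':(407,530,89),'midF':(289,530,89),'midL':(281,530,89),'midR':(297,530,89),'roofL':(165,340,155),'roofR':(407,340,155),'roofBL':(165,118,155),'roofBR':(407,118,155)}
for k,(u,v,z) in P.items(): print('top',k,onz('top',*zt(u,v),z).round(1))
P={'wallFL':(105,272,89),'midFL':(172,347,89),'rFR':(247,428,89),'roofL':(253,150,155),'roofR':(400,288,155)}
for k,(u,v,z) in P.items(): print('side',k,onz('side',*zs(u,v),z).round(1))
for n in('top','side'):
    im=cv2.imread(f'pics/{n}0.png');hsv=cv2.cvtColor(im,cv2.COLOR_BGR2HSV)
    m=cv2.inRange(hsv,(5,180,140),(18,255,255))
    cs=[c for c in cv2.findContours(m,cv2.RETR_EXTERNAL,cv2.CHAIN_APPROX_NONE)[0] if cv2.contourArea(c)>60]
    for c in cs:
        M=cv2.moments(c);u,v=M['m10']/M['m00'],M['m01']/M['m00'];p=onz(n,u,v,101)
        w=np.array([onz(n,*q[0],101)[:2] for q in c],np.float32); print(n,'orange',(u,v),p.round(1),cv2.minAreaRect(w))
    m=cv2.inRange(hsv,(50,120,60),(75,255,255))
    cs=[c for c in cv2.findContours(m,cv2.RETR_EXTERNAL,cv2.CHAIN_APPROX_NONE)[0] if cv2.contourArea(c)>30]
    for c in cs:
        M=cv2.moments(c);u,v=M['m10']/M['m00'],M['m01']/M['m00'];p=onz(n,u,v,72)
        w=np.array([onz(n,*q[0],72)[:2] for q in c],np.float32);print(n,'green',(round(u),round(v)),p.round(1),cv2.minAreaRect(w)[1])
print('jar',onz('top',*zt(69,484),90).round(1))
E
python3 m.py
```

```text
top wallFL [493.2  64.7  89. ]
top wallFR [ 489.9 -147.1   89. ]
top midF [491.5 -41.3  89. ]
top midL [491.6 -34.1  89. ]
top midR [491.4 -48.5  89. ]
top roofL [652.4  64.9 155. ]
top roofR [ 648.9 -145.8  155. ]
top roofBL [854.2  63.4 155. ]
top roofBR [ 850.3 -151.4  155. ]
side wallFL [494.6  60.9  89. ]
side midFL [492.  -42.4  89. ]
side rFR [ 491.  -146.7   89. ]
side roofL [647.7  53.7 155. ]
side roofR [ 645.1 -145.1  155. ]
top orange (277.9541218637993, 202.77992831541218) [578.9   7.3 101. ] ((578.5097045898438, 7.944122314453125), (60.58473587036133, 59.285396575927734), 81.07357788085938)
top green (383, 228) [ 486.4 -372.    72. ] (28.91895294189453, 29.39537811279297)
top green (350, 196) [ 605.6 -256.7   72. ] (29.30387306213379, 30.134326934814453)
top green (349, 158) [ 746.9 -258.9   72. ] (29.84212303161621, 26.80725860595703)
top green (146, 116) [925.5 506.1  72. ] (61.483856201171875, 59.54262161254883)
side orange (288.1260162601626, 208.54065040650406) [577.7   7.1 101. ] ((577.97265625, 7.922458648681641), (64.39968872070312, 61.4471549987793), 83.01988983154297)
side green (344, 312) [ 484.8 -374.6   72. ] (32.25506591796875, 30.25035858154297)
side green (348, 263) [ 605.7 -256.8   72. ] (37.38787841796875, 34.38490676879883)
side green (383, 243) [ 746.6 -260.5   72. ] (36.95932388305664, 30.80879783630371)
side green (284, 111) [911.7 480.9  72. ] (64.03366088867188, 64.76580810546875)
jar [536.2 156.3  90. ]
```

Dryer found: origin ≈(651.5, −43.5), yaw ≈ −0.8°. The two views agree on the orange tin at (578.5, 7.5), which puts it mid-left-lane at x≈−73. They also agree on the grey box's button at (605.6, −256.8). I'll move in high, in front of the lanes.

Call:
arm_command:
  rows:
    - [-0.0255,0,-0.0272,0,0,0]
    - [-0.0255,0,-0.0272,0,0,0]
    - [-0.0255,0,-0.0272,0,0,0]
    - [-0.0255,0,-0.0272,0,0,0]
    - [-0.0255,0,-0.0272,0,0,0]
    - [-0.0255,0,-0.0272,0,0,0]
    - [-0.0255,0,-0.0272,0,0,0]
    - [-0.0255,0,-0.0272,0,0,0]
  claw: 0.02

```text
time: 0.95
position: [288.6, 258.2, 245.3]
orientation: [-90.0, -0.0, 76.2]
wrist_force: [0.7, 0.4, -0.1]
width: 0.24
```

Call:
arm_command:
  rows:
    - [-0.0255,0,-0.0272,0,0,0]
    - [-0.0255,0,-0.0272,0,0,0]
    - [-0.0255,0,-0.0272,0,0,0]
    - [-0.0255,0,-0.0272,0,0,0]
    - [-0.0255,0,-0.0272,0,0,0]
    - [-0.0255,0,-0.0272,0,0,0]
    - [-0.0255,0,-0.0272,0,0,0]
    - [-0.0255,0,-0.0272,0,0,0]

```text
time: 1.75
position: [451.1, 7.9, 245.2]
orientation: [-90.0, -0.0, 76.1]
wrist_force: [0.1, 0.3, -0.2]
width: 0.233
```

Call:
arm_command:
  rows:
    - [0,0,0,0,0.145,0]
    - [0,0,0,0,0.145,0]
    - [0,0,0,0,0.145,0]
    - [0,0,0,0,0.145,0]
    - [0,0,0,0,0.145,0]
    - [0,0,0,0,0.145,0]
    - [0,0,0,0,0.145,0]
    - [0,0,0,0,0.145,0]
    - [0,0,0,0,0.145,0]
    - [0,0,0,0,0.145,0]

```text
time: 2.75
position: [450.5, 9.4, 245.1]
orientation: [-90.0, 0.0, -7.3]
wrist_force: [-0.1, 1.1, 0.0]
width: 0.233
```

Call:
arm_command:
  rows:
    - [0,0,0,0,0.145,0]
    - [0,0,0,0,0.145,0]
    - [0,0,0,0,0.145,0]
    - [0,0,0,0,0.145,0]
    - [0,0,0,0,0.145,0]
    - [0,0,0,0,0.145,0]
    - [0,0,0,0,0.145,0]
    - [0,0,0,0,0.145,0]
    - [0,0,0,0,0.145,0]
    - [0,0,0,0,0.145,0]

```text
time: 3.75
position: [450.5, 9.4, 245.1]
orientation: [-90.0, 0.0, -90.4]
wrist_force: [0.9, -0.6, 0.7]
width: 0.233
```

Call:
arm_command:
  rows:
    - [0,0,0,0,0.007,0]
    - [0,0,0,0.14,0,0]
    - [0,0,0,0.14,0,0]
    - [0,0,0,0.14,0,0]
    - [0,0,0,0.14,0,0]
    - [0,0,0,0.14,0,0]
    - [0,0,0,0,0,0]

```text
time: 4.45
position: [448.5, 9.9, 243.6]
orientation: [-50.0, -0.0, -90.3]
wrist_force: [0.4, 0.1, -0.1]
width: 0.231
```

```bash
cat > go.py <<'E'
from h import *
import sys
def delta(T):
    s=manip.state(); R=rot(s['orientation']); print(s['position'].round(1),s['orientation'].round(1),s['joints'].round(0),'tool delta',(R.T@(np.array(T)-s['position'])).round(1))
if __name__=='__main__': delta([float(a) for a in sys.argv[1:4]])
E
python3 go.py 495 8.7 130
python3 - <<'E'
from h import *
i=optics.camera_info('wrist');cv2.imwrite('pics/w1.png',optics.get_image('wrist'))
for P in [(578.5,7.5,101),(652,6.5,147)]: print(proj('wrist',P,i))
E
```

```text
[448.5   9.9 243.6] [-50.   -0.  -90.3] [-21. -10. 125.  28.  29.  49.] tool delta [  0.8 116.9 -37.4]
(np.float64(278.9202954219026), np.float64(184.59681159296233))
(np.float64(279.57281938793494), np.float64(99.47684240520957))
```

View pics/w1.png

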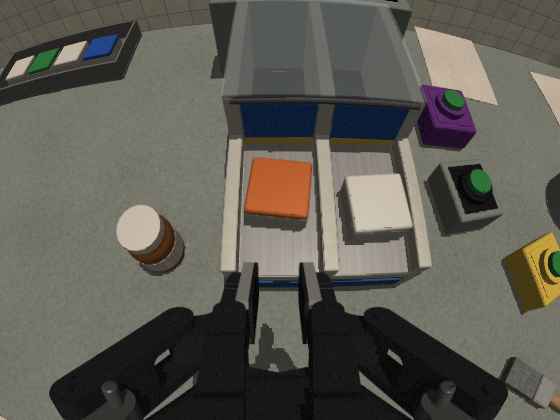

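The wrist picture shows the orange lid at (279,188) and the left flap's top at (279,101), both within 4 px of prediction. The fingers are centred on the lane, so I'll approach behind the tin.

Call:
arm_command:
  rows:
    - [0,0.03,-0.0095,0,0.006,0]
    - [0,0.03,-0.0095,0,0,0]
    - [0,0.03,-0.0095,0,0,0]
    - [0.001,0.027,-0.009,0,0,0]
    - [0,0,0,0,0,0]

```text
time: 5.0
position: [496.2, 9.8, 137.4]
orientation: [-50.0, 0.5, -90.4]
wrist_force: [-0.2, -0.4, -0.3]
width: 0.236
```

```bash
python3 go.py 505 8.5 91
python3 - <<'E'
from h import *
for n in('side','wrist'):
  cv2.imwrite(f'pics/{n}2.png',optics.get_image(n))
a=cv2.imread('pics/side2.png')[120:300,180:430]; cv2.imwrite('pics/side2z.png',cv2.resize(a,(800,576),interpolation=cv2.INTER_CUBIC))
E
```

```text
[496.2   9.8 137.4] [-50.    0.5 -90.4] [-18.   9. 126.  65.  13.  12.] tool delta [  1.6  41.2 -23.1]
```

View pics/side2z.png

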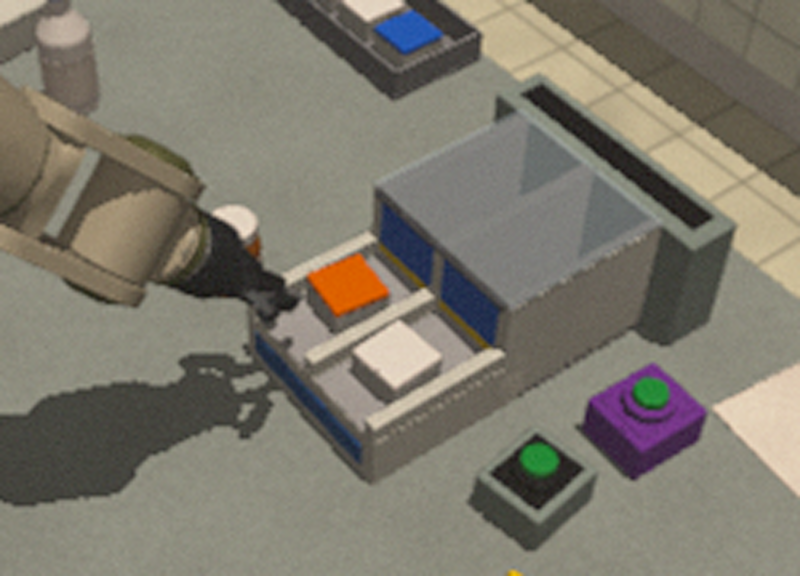

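View pics/wrist2.png

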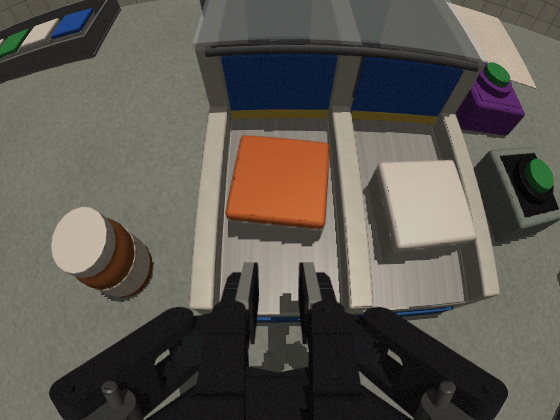

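The tin near edge is at v≈225 and both finger tips (v≈262) are inside the lane, gap centred at u≈278. I'll lower to pushing height.

Call:
arm_command:
  rows:
    - [0,0.007,-0.004,0,0.006,0]
    - [0,0.007,-0.004,0,0,-0.005]
    - [0.001,0.007,-0.004,0,0,0]
    - [0.001,0.007,-0.004,0,0,0]
    - [0,0.007,-0.004,0,0,0]
    - [0,0.006,-0.003,0,0,0]
    - [0,0,0,0,0,0]
    - [0,0,0,0,0,0]

```text
time: 5.9
position: [504.7, 7.4, 94.4]
orientation: [-49.6, 0.3, -90.9]
wrist_force: [-0.5, -0.5, -1.1]
width: 0.236
```

```bash
python3 go.py 643 6.6 91
python3 - <<'E'
from h import *
for n in('side','wrist'):
  cv2.imwrite(f'pics/{n}3.png',optics.get_image(n))
a=cv2.imread('pics/side3.png')[170:270,220:360]; cv2.imwrite('pics/side3z.png',cv2.resize(a,(800,571),interpolation=cv2.INTER_CUBIC))
E
```

```text
[504.7   7.4  94.4] [-49.6   0.3 -90.9] [-18.  17. 127. 104.  12. -27.] tool delta [ -1.5  92.2 103.1]
```

View pics/side3z.png

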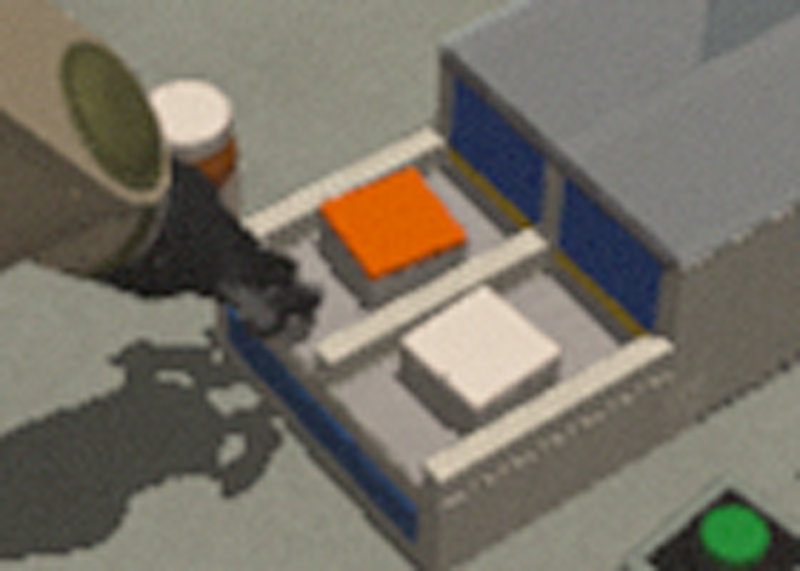

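View pics/wrist3.png

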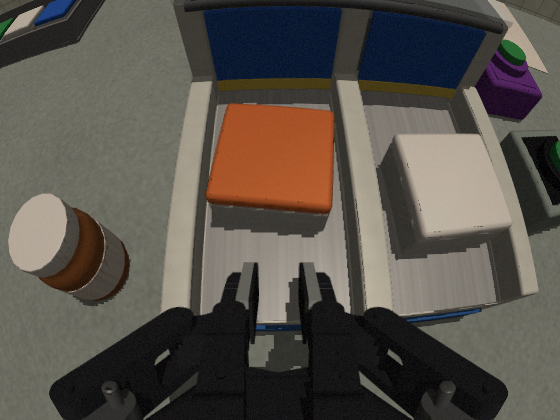

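Clear of walls; tin ahead and square enough. Pushing slowly.

Call:
arm_command:
  rows:
    - [0,0.0042,0.0045,0,0,0]
    - [0,0.0042,0.0045,0,0,0]
    - [0,0.0042,0.0045,0,0,0]
    - [0,0.0042,0.0045,0,0,0]
    - [0,0.0042,0.0045,0,0,0]
    - [0,0.0042,0.0045,0,0,0]
    - [0,0.0042,0.0045,0,0,0]
    - [0,0.0042,0.0045,0,0,0]

```text
time: 6.8
position: [553.5, 6.5, 90.5]
orientation: [-49.8, 0.3, -91.0]
wrist_force: [-3.1, -0.0, 2.8]
width: 0.235
```

```bash
python3 go.py 643 6.6 91
python3 - <<'E'
from h import *
for n in('side','wrist'):
  cv2.imwrite(f'pics/{n}4.png',optics.get_image(n))
a=cv2.imread('pics/side4.png')[170:270,220:360]; cv2.imwrite('pics/side4z.png',cv2.resize(a,(800,571),interpolation=cv2.INTER_CUBIC))
E
```

```text
[553.5   6.5  90.5] [-49.8   0.3 -91. ] [-16.  22. 120.  93.  10. -14.] tool delta [-1.7 57.4 68.6]
```

View pics/wrist4.png

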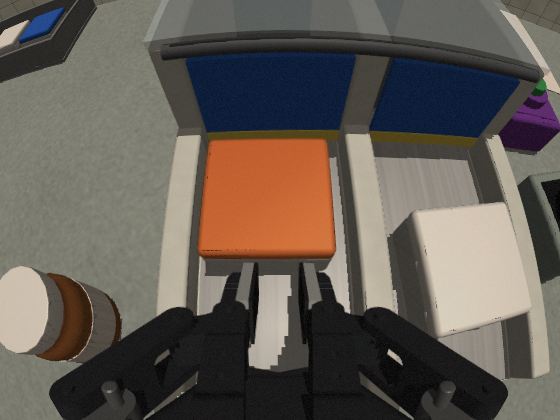

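The tin is now squared against both fingers and nearing the flap (lid 200–335, v 140–258). Pushing on.

Call:
arm_command:
  rows:
    - [0,0.0045,0.0054,0,0,0]
    - [0,0.0045,0.0054,0,0,0]
    - [0,0.0045,0.0054,0,0,0]
    - [0,0.0045,0.0054,0,0,0]
    - [0,0.0045,0.0054,0,0,0]
    - [0,0.0045,0.0054,0,0,0]
    - [0,0.0045,0.0054,0,0,0]
    - [0,0.0045,0.0054,0,0,0]
    - [0,0.0045,0.0054,0,0,0]

```text
time: 7.8
position: [616.2, 5.4, 90.6]
orientation: [-49.8, 0.3, -91.0]
wrist_force: [-1.8, 0.6, -0.1]
width: 0.234
```

```bash
python3 go.py 643 6.6 91
python3 - <<'E'
from h import *
for n in('side','wrist'):
  cv2.imwrite(f'pics/{n}5.png',optics.get_image(n))
a=cv2.imread('pics/side5.png')[150:270,250:390]; cv2.imwrite('pics/side5z.png',cv2.resize(a,(700,600),interpolation=cv2.INTER_CUBIC))
E
```

```text
[616.2   5.4  90.6] [-49.8   0.3 -91. ] [-14.  27. 109.  66.   9.  15.] tool delta [-1.6 16.9 20.7]
```

View pics/wrist5.png

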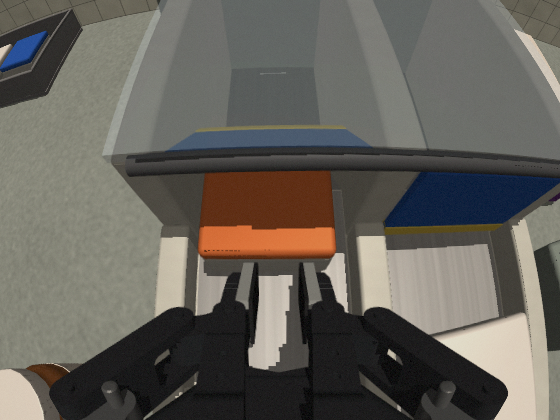

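View pics/side5z.png

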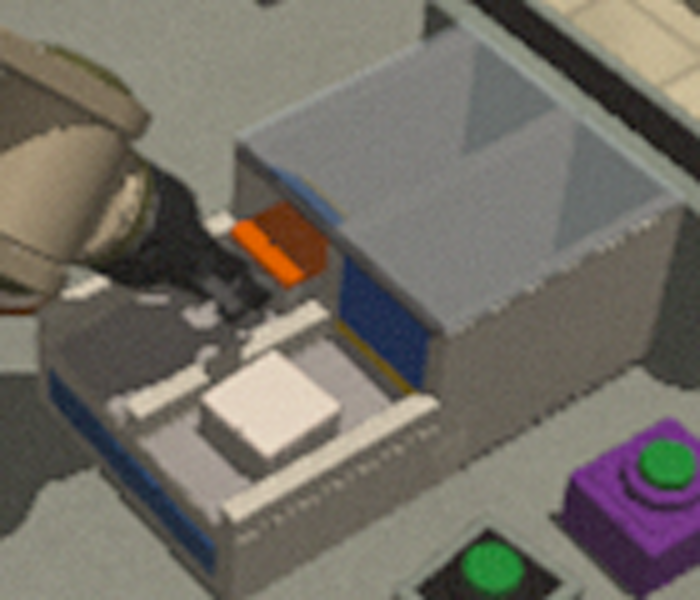

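```bash
python3 - <<'E'
from h import *
for q in [(205,250),(268,252),(268,257),(332,252)]: print(onz('wrist',*q,101).round(1),onz('wrist',*q,98).round(1))
print(manip.state()['time'])
E
```

```text
[634.2  37.  101. ] [635.1  37.8  98. ]
[633.1   8.5 101. ] [633.9   8.6  98. ]
[630.8   8.5 101. ] [631.6   8.6  98. ]
[632.4 -20.1 101. ] [633.2 -20.6  98. ]
7.9
```

Call:
arm_command:
  rows:
    - [0,0.0042,0.005,0,0,0]
    - [0,0.0042,0.005,0,0,0]
    - [0,0.0042,0.005,0,0,0]
    - [0,0.0042,0.005,0,0,0]
    - [0,0,0,0,0,0]

```text
time: 8.4
position: [642.6, 4.8, 91.2]
orientation: [-49.8, 0.3, -91.0]
wrist_force: [-0.9, -0.1, -0.6]
width: 0.233
```

```bash
python3 go.py 643 6.6 91
python3 - <<'E'
from h import *
for n in('side','wrist'):
  cv2.imwrite(f'pics/{n}6.png',optics.get_image(n))
a=cv2.imread('pics/side6.png')[150:270,250:390]; cv2.imwrite('pics/side6z.png',cv2.resize(a,(700,600),interpolation=cv2.INTER_CUBIC))
E
```

```text
[642.6   4.8  91.2] [-49.8   0.3 -91. ] [-13.  30. 105.  54.  10.  27.] tool delta [-1.8  0.4  0.1]
```

View pics/wrist6.png

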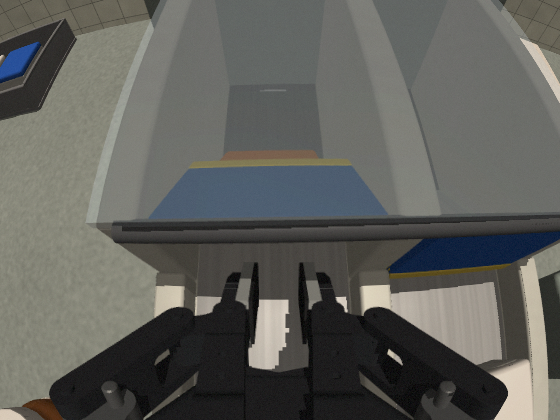

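View pics/side6z.png

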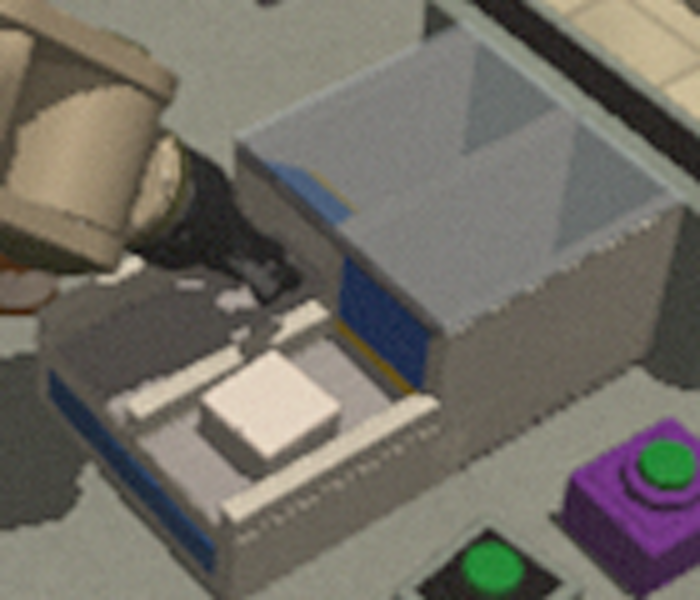

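The tin has left the lane and an orange strip shows beyond the flap's edge at (270,155). I'll pause to see whether it slides down.

Call:
arm_command:
  rows:
    - [0,0,0,0,0,0]
    - [0,0,0,0,0,0]
    - [0,0,0,0,0,0]
    - [0,0,0,0,0,0]
    - [0,0,0,0,0,0]

```text
time: 9.0
position: [642.4, 4.8, 91.2]
orientation: [-49.8, 0.3, -91.0]
wrist_force: [0.2, -0.9, 0.7]
width: 0.229
```

```bash
python3 - <<'E'
from h import *
for n in('side','wrist'):
  cv2.imwrite(f'pics/{n}7.png',optics.get_image(n))
E
```

```text
(no output)
```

View pics/wrist7.png

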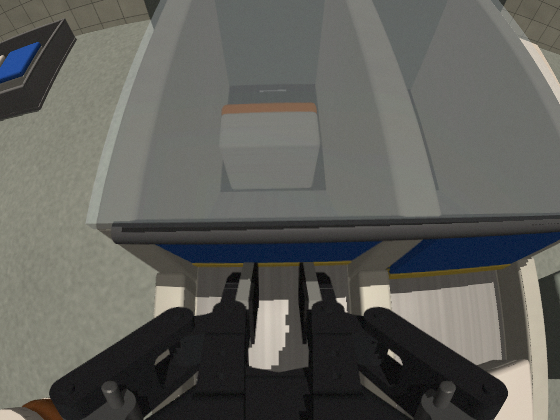

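The tin has gone down the chute and is seen through the roof at (270,145). Retracting the fingers the way they came, then up.

Call:
arm_command:
  rows:
    - [0,-0.006,-0.0072,0,0,0]
    - [0,-0.0065,-0.0078,0,0,0]
    - [0,-0.0065,-0.0078,0,0,0]
    - [0,-0.0065,-0.0078,0,0,0]
    - [0,-0.0065,-0.0078,0,0,0]
    - [0,-0.0065,-0.0078,0,0,0]
    - [0,-0.0065,-0.0078,0,0,0]
    - [0,-0.02,0,0,0,0]
    - [0,-0.02,0,0,0,0]
    - [0,-0.02,0,0,0,0]
    - [0,-0.02,0,0,0,0]

```text
time: 10.2
position: [519.9, 6.5, 152.3]
orientation: [-49.8, 0.3, -91.0]
wrist_force: [-0.5, -0.2, -0.2]
width: 0.234
```

```bash
python3 - <<'E'
from h import *
print(manip.state()['joints'].round(0))
for n in('side','wrist','top'):
  cv2.imwrite(f'pics/{n}8.png',optics.get_image(n))
a=cv2.imread('pics/side8.png')[120:300,250:430]; cv2.imwrite('pics/side8z.png',cv2.resize(a,(600,600),interpolation=cv2.INTER_CUBIC))
a=cv2.imread('pics/top8.png')[95:245,220:380]; cv2.imwrite('pics/top8z.png',cv2.resize(a,(640,600),interpolation=cv2.INTER_CUBIC))
E
```

```text
[-17.  10. 122.  51.  14.  27.]
```

View pics/wrist8.png

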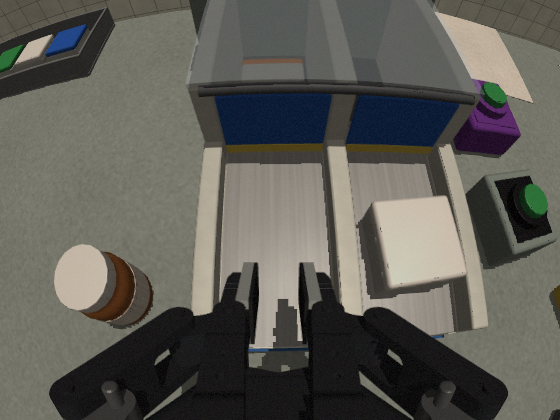

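View pics/side8z.png

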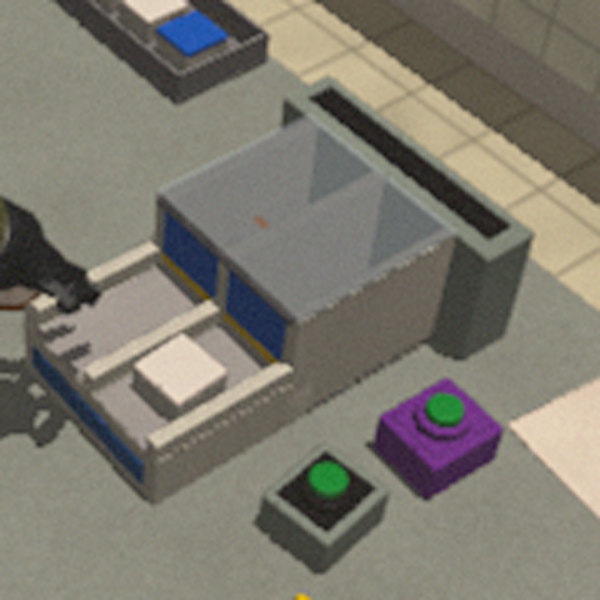

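View pics/top8z.png

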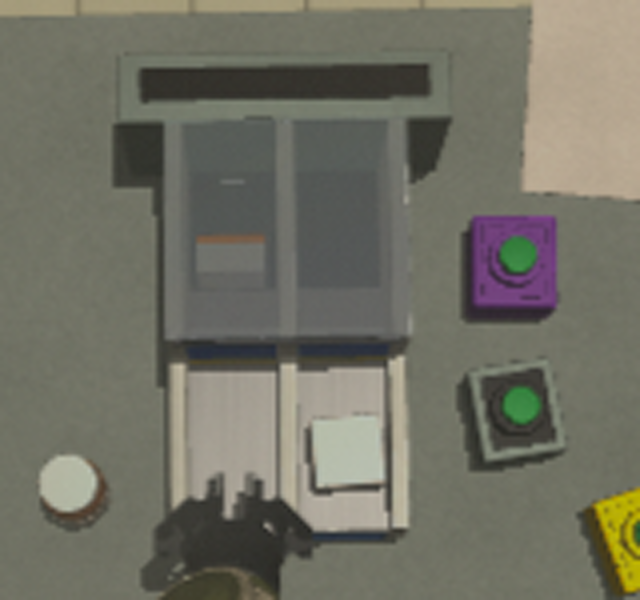

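Both flaps hang shut, the tin is in the pit, and the white tin, jar and others are unmoved. On to the start button.

Call:
arm_command:
  rows:
    - [0,-0.0153,0.0129,0,0,0]
    - [0,-0.0153,0.0129,0,0,0]
    - [0,-0.0153,0.0129,0,0,0]
    - [0,0,0,-0.14,0,0]
    - [0,0,0,-0.14,0,0]
    - [0,0,0,-0.14,0,0]
    - [0,0,0,-0.14,0,0]
    - [0,0,0,-0.14,0,0]
    - [0,0,0,0,0,0]
  claw: 0

```text
time: 11.25
position: [522.7, 7.7, 210.0]
orientation: [-89.1, 0.7, -90.7]
wrist_force: [0.9, 1.2, -1.1]
width: 0.002
```

```bash
python3 go.py 605.6 -256.8 140
```

```text
[522.7   7.7 210. ] [-89.1   0.7 -90.7] [-12.  19.  90.   1.  70.  78.] tool delta [264.3  68.2  84.9]
```

Call:
arm_command:
  rows:
    - [0.033,0,0.0106,-0.015,0,-0.012]
    - [0.033,0,0.0106,0,0,0]
    - [0.033,0,0.0106,0,0,0]
    - [0.033,0,0.0106,0,0,0]
    - [0.033,0,0.0106,0,0,0]
    - [0.033,0,0.0106,0,0,0]
    - [0.033,0,0.0106,0,0,0]
    - [0.033,0,0.0106,0,0,0]
    - [0,0.03,0,0,0,0]
    - [0,0.03,0,0,0,0]
    - [0,0,0,0,0,0]

```text
time: 12.35
position: [600.6, -257.0, 147.4]
orientation: [-90.0, 0.1, -90.8]
wrist_force: [0.1, -0.1, -0.5]
width: 0.003
```

```bash
python3 - <<'E'
from h import *
from go import delta
delta([605.6,-256.8,95])
i=optics.camera_info('wrist');cv2.imwrite('pics/w9.png',optics.get_image('wrist'))
cv2.imwrite('pics/s9.png',cv2.resize(optics.get_image('side')[180:320,280:440],(640,560),interpolation=cv2.INTER_CUBIC))
print(proj('wrist',(605.6,-256.8,72),i))
E
```

```text
[ 600.6 -257.   147.4] [-90.    0.1 -90.8] [-33.  39.  68.   0.  73.  57.] tool delta [-0.1 52.4  5.1]
(np.float64(276.5593045243508), np.float64(226.44100301815772))
```

View pics/w9.png

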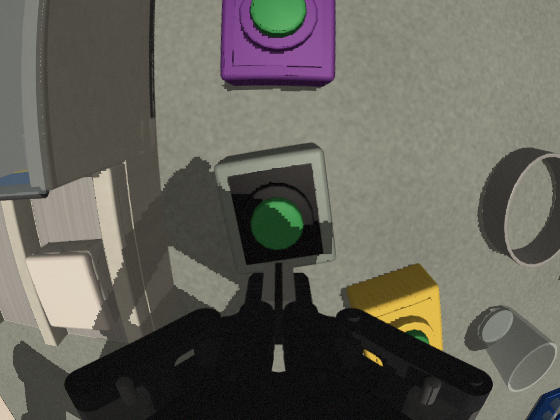

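View pics/s9.png

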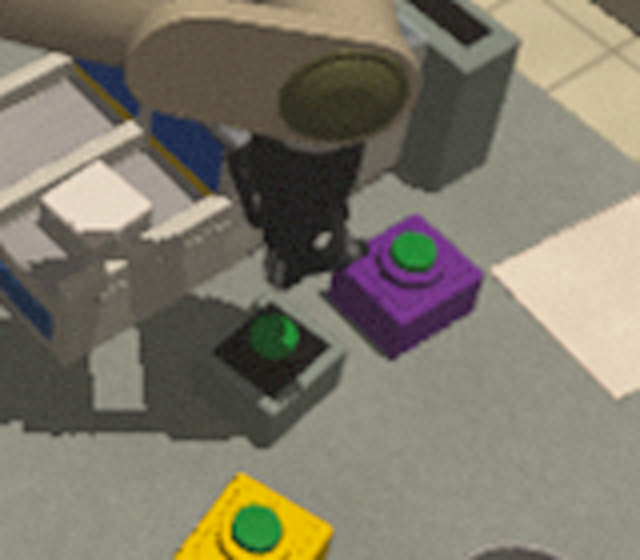

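```bash
python3 - <<'E'
from h import *
i=optics.camera_info('side');p=np.array(i['xyz'])
for q in [(366,204),(350,216)]:
  d=ray(i,*q)
  for y in(-257,-290,-320): print(q,(p+d*(y-p[1])/d[1]).round(0))
cv2.imwrite('pics/t9.png',cv2.resize(optics.get_image('top')[95:275,220:420],(800,600)[:2],interpolation=cv2.INTER_CUBIC))
E
```

```text
(366, 204) [ 633. -257.  311.]
(366, 204) [ 592. -290.  363.]
(366, 204) [ 555. -320.  411.]
(350, 216) [ 578. -257.  299.]
(350, 216) [ 541. -290.  352.]
(350, 216) [ 506. -320.  400.]
```

View pics/t9.png

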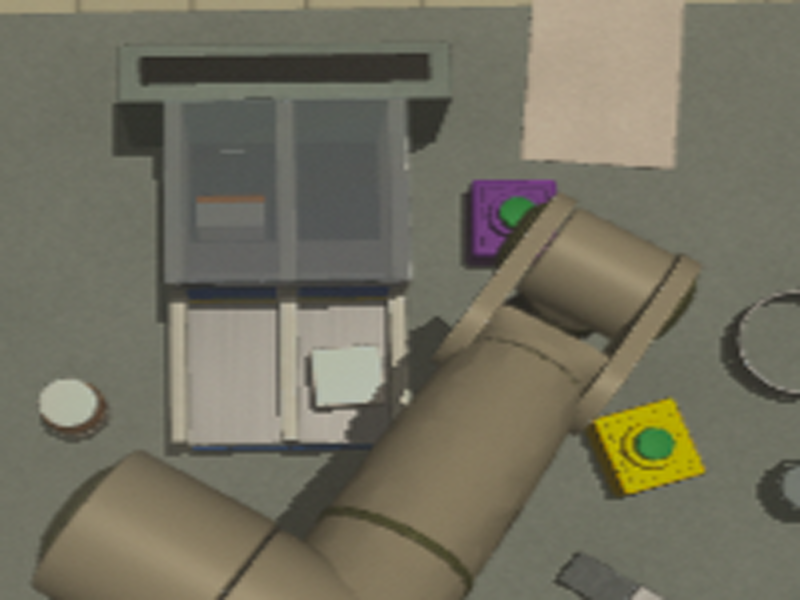

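The button sits at (276,224), as predicted, and the wrist stays well above the dryer roof. Descending.

Call:
arm_command:
  rows:
    - [0,0.012,0.005,0,0,0]
    - [0,0.015,0,0,0,0]
    - [0,0.015,0,0,0,0]
    - [0,0.01,0,0,0,0]
    - [0,0,0,0,0,0]
    - [0,0.003,0,0,0,0]
    - [0,0.003,0,0,0,0]
    - [0,0.003,0,0,0,0]
    - [0,0,0,0,0,0]

```text
time: 13.4
position: [607.1, -258.5, 91.4]
orientation: [-89.8, -0.2, -90.8]
wrist_force: [-0.6, -0.1, 0.4]
width: 0.001
```

Call:
arm_command:
  rows:
    - [0,0.0025,0,0,0,0]
    - [0,0.0025,0,0,0,0]
    - [0,0,0,0,0,0]

```text
time: 13.7
position: [607.1, -258.5, 86.3]
orientation: [-89.8, -0.2, -90.8]
wrist_force: [-0.4, 0.4, 0.3]
width: 0.0
```

Call:
arm_command:
  rows:
    - [0,0.002,0,0,0,0]
    - [0,0.002,0,0,0,0]
    - [0,0,0,0,0,0]

```text
time: 14.0
position: [607.3, -258.6, 82.7]
orientation: [-89.8, -0.2, -90.8]
wrist_force: [-1.8, -0.1, 3.5]
width: -0.0
```

Call:
arm_command:
  rows:
    - [0,0.002,0,0,0,0]
    - [0,0.001,0,0,0,0]
    - [0,0,0,0,0,0]

```text
time: 14.3
position: [607.3, -258.6, 80.1]
orientation: [-89.8, -0.2, -90.8]
wrist_force: [-2.0, 1.9, 6.9]
width: -0.003
```

Call:
arm_command:
  rows:
    - [0,0.001,0,0,0,0]
    - [0,0.001,0,0,0,0]
    - [0,0,0,0,0,0]
    - [0,0,0,0,0,0]

```text
time: 14.7
position: [607.4, -258.7, 79.8]
orientation: [-89.7, -0.2, -90.8]
wrist_force: [-7.4, 3.0, 17.5]
width: 0.0
```

It bottomed out (79.8 mm, 17.5 N, travel ≈6.2 mm). Releasing.

Call:
arm_command:
  rows:
    - [0,-0.005,0,0,0,0]
    - [0,-0.01,0,0,0,0]
    - [0,-0.025,0,0,0,0]
    - [0,-0.03,0,0,0,0]
    - [0,-0.03,0,0,0,0]
    - [0,-0.03,0,0,0,0]
    - [0,0,-0.04,0,0,0]
    - [0,0,-0.04,0,0,0]
    - [0,0,-0.04,0,0,0]
    - [0,0,-0.04,0,0,0]
    - [0,0,0,0,0,0]
    - [0,0,0,0,0,0]

```text
time: 15.9
position: [446.7, -256.1, 207.6]
orientation: [-89.7, -0.2, -90.9]
wrist_force: [0.7, 0.5, 0.5]
width: 0.002
```

```bash
python3 - <<'E'
from h import *
s=manip.state();print(s['time'],s['position'],s['wrist_force'],s['joint_velocities'].round(1))
cv2.imwrite('pics/t10.png',cv2.resize(optics.get_image('top')[95:275,180:420],(800,600),interpolation=cv2.INTER_CUBIC))
cv2.imwrite('pics/s10.png',cv2.resize(optics.get_image('side')[120:320,230:440],(630,600),interpolation=cv2.INTER_CUBIC))
E
```

```text
15.9 [ 446.73481252 -256.09595381  207.60254668] [0.7113339  0.45991189 0.50110645] [ 1.1  1.8 -2.3  0.1 -0.   0.2]
```

View pics/t10.png

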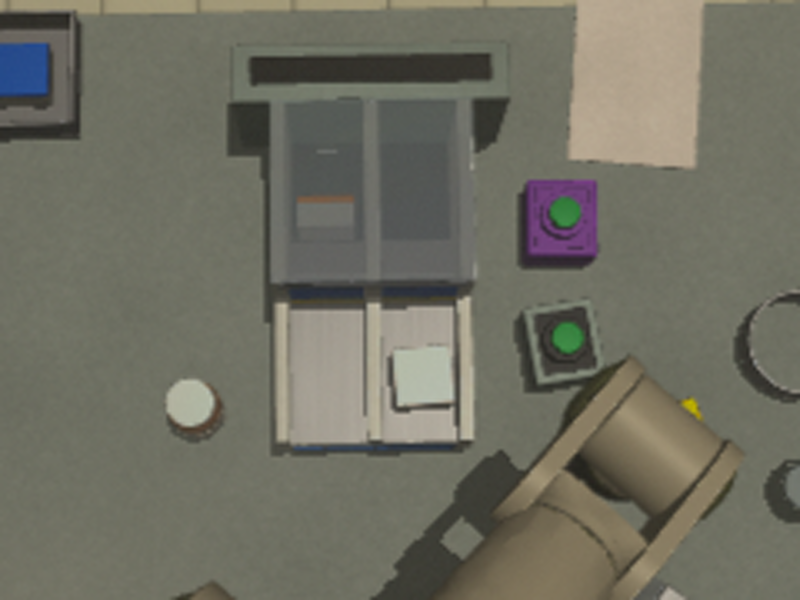

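View pics/s10.png

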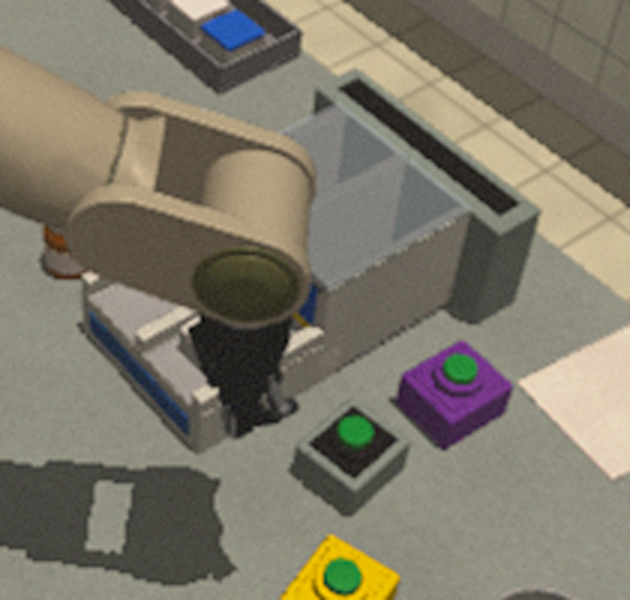

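The top view shows the orange tin in the pit at (325,215), the left lane empty, the white tin unmoved and the button back up. Nothing is touched, so I'm handing in.

```bash
python3 -c "
from rig import manip
print(manip.hand_in())"
```

```text
the job is handed in; nothing more can be done
None
```

The job is done and handed in at about 16 s of the 56 s allowed.

- **Tin:** I pushed the orange tin along the left lane and through the flap with leaning fingers. It tipped over the sill and slid into the pit, where it rests on edge rather than flat.
- **Flap:** After I withdrew the fingers, the top, side and wrist pictures all showed both flaps hanging shut.
- **Button:** I then pressed the grey box's green button until it bottomed out, at about 6 mm travel with the force rising to 17.5 N. I let go and moved clear.

In the last pictures the button was up, and the white tin and jar stood where they were. The wrist force was about zero. The arm hid part of the final side view, including the left flap, so my last clear look at that flap was before the button press. I did not check the bottle, beaker, mortar, brush and sieve against their starting places at the end, but the arm never came near them. No check failed or disagreed.

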